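Hang the washed tumblers on the drying pegs

TASK

Stop the drying base's fan by pressing its red mushroom button fully down. Then hang every coloured square tumbler upside down over a peg of its own, rim resting flat on the deck, and only when all of them hang there reset the mushroom so that the fan restarts: twist it clockwise to its stop, then pull it fully up again. Leave the other things on the ledge standing where they are.

Things in the scene. Friction and masses are not known exactly. Their poses are not given: they have to be found in the camera images.
- tumbler_blue: Square blue plastic tumbler, 56 x 56 mm outside, 96 mm tall, walls 4 mm, closed bottom 4 mm, open mouth 48 x 48 mm; about 80 g, balancing about 42 mm from the bottom. Starts lying on a flat side, mouth roughly to the robot's left. Origin: centre of the bottom's outer face; its z axis runs out of the mouth (straight down once hung). May be absent (None).
- tumbler_green: Square green plastic tumbler, 56 x 56 mm outside, 96 mm tall, walls 4 mm, closed bottom 4 mm, open mouth 48 x 48 mm; about 80 g, balancing about 42 mm from the bottom. Starts lying on a flat side, mouth roughly to the robot's left. Origin: centre of the bottom's outer face; its z axis runs out of the mouth (straight down once hung). May be absent (None).
- tumbler_yellow: Square yellow plastic tumbler, 56 x 56 mm outside, 96 mm tall, walls 4 mm, closed bottom 4 mm, open mouth 48 x 48 mm; about 80 g, balancing about 42 mm from the bottom. Starts lying on a flat side, mouth roughly to the robot's left. Origin: centre of the bottom's outer face; its z axis runs out of the mouth (straight down once hung). May be absent (None).
- tumbler_red: Square red plastic tumbler, 56 x 56 mm outside, 96 mm tall, walls 4 mm, closed bottom 4 mm, open mouth 48 x 48 mm; about 80 g, balancing about 42 mm from the bottom. Starts lying on a flat side, mouth roughly to the robot's left. Origin: centre of the bottom's outer face; its z axis runs out of the mouth (straight down once hung). May be absent (None).
- dryer: Grey fan-assisted drying base, fixed, 340 (x) x 270 (y) x 40 mm high; origin at the centre of its underside. On its deck four upright pegs: peg1, peg2, peg3 in a row at x = -110, 0, +110 mm, y = +55 mm, peg4 at x = +90, y = -85 mm; and at x = -90, y = -80 mm a yellow housing 66 x 66 x 30 mm carrying the red mushroom stop. The fan runs until the stop is pressed.
- peg1 (a point): Foot of a drying peg, on the dryer's deck (40 mm above the ledge). The steel peg is 16 mm across and stands 75 mm above the deck; a tumbler pushed over it comes to rest with its rim flat on the deck, its bottom then 96 mm above this point.
- peg2 (a point): Foot of a drying peg, on the dryer's deck (40 mm above the ledge). The steel peg is 16 mm across and stands 75 mm above the deck; a tumbler pushed over it comes to rest with its rim flat on the deck, its bottom then 96 mm above this point.
- peg3 (a point): Foot of a drying peg, on the dryer's deck (40 mm above the ledge). The steel peg is 16 mm across and stands 75 mm above the deck; a tumbler pushed over it comes to rest with its rim flat on the deck, its bottom then 96 mm above this point.
- peg4 (a point): Foot of a drying peg, on the dryer's deck (40 mm above the ledge). The steel peg is 16 mm across and stands 75 mm above the deck; a tumbler pushed over it comes to rest with its rim flat on the deck, its bottom then 96 mm above this point.
- stop_top (a point): Centre of the top face of the red mushroom cap (it moves with the cap), 114 mm above the ledge while up. The cap is round, 44 mm across and 18 mm high, on a 20 mm stem; 26 mm of stem shows between the cap and the housing while up, 18 mm while pressed.
- stop_plunger (a joint): How far the mushroom cap is pressed, m: 0 up, 0.008 fully down. Takes about 4 N to push down or to pull up, and stays by itself where it is left.
- stop_cap (a joint): Twist of the mushroom cap, rad: starts near 0, grows when turned clockwise seen from above, hard stop at 1.3; light friction (0.03 N m) holds it where it is left. Twisting does not lift the cap: pull it up as well.
- cereal_bowl: Grey plastic cereal bowl, 116 mm across, 52 mm high, standing upright; origin at the centre of its underside. A bystander, to be left alone.
- glass_tumbler: Clear round drinking glass, 66 mm across, 95 mm high, standing upright; origin at the centre of its underside. A bystander, to be left alone.
- honey_pot: Closed white ceramic honey pot, 92 mm across, 96 mm high, standing upright; origin at the centre of its underside. A bystander, to be left alone.
- tea_strainer: Steel tea strainer, 72 mm bowl with a handle of about 65 mm towards its -x, 30 mm high, standing upright; origin at the centre of its underside. A bystander, to be left alone.
- spice_jar: Amber spice jar, 44 mm across, 85 mm high, standing upright; origin at the centre of its underside. A bystander, to be left alone.
- tea_tin: Green tea tin, 60 mm across, 100 mm high, standing upright; origin at the centre of its underside. A bystander, to be left alone.
Things that resemble listed ones, but are neither listed nor needed, are in the scene too. There is more than one size of the tumbler_yellow; the job needs the larger.

How it is judged:
By the outcome, as a careful person would: the job done as asked, in the order asked, and still so for the second after the job is handed in, with the robot touching nothing.
Of tumbler_blue, tumbler_green, tumbler_yellow, tumbler_red only 3 to 4 are there at a start; the rules pass over those that are not, and their reading is None.
At some moment in a run one of tumbler_blue, tumbler_green, tumbler_yellow, tumbler_red may be knocked a few centimetres aside while the robot is not near it.
It also fails if it takes over 210 s, if anything falls off the work surface, if the arm or the gripper's body presses on something with over 40 N, if the wrist force passes 120 N, or if a joint passes its speed limit or range.

ROBOT

A 7-joint arm with a two-finger parallel gripper is mounted at the origin on the work surface. World frame = base frame: x ahead of the robot, y to its left, z up, the work surface at z = 0. Lengths are in m, angles in rad, forces in N, time in s.
With the tool pointing down it reaches from about 0.425 to 0.95 m from the base axis. Payload 4.7 kg.
Tool frame: the origin (TCP) lies on the centre line of the jaws, within the pads' length; the fingertips stand robot.nose_length ahead of it and the grasp point (between the pads) lies 8 mm behind it (robot.nose_length is the distance from the TCP to the fingertips, in m); z points along the fingers, y is the line along which they close (so a half turn about z gives the same grasp; the last joint's range is limited). The gripper opens to 85 mm and grips with 20 to 120 N. Pads are 22 mm wide; open, the fingers measure 114 mm over their backs; the gripper's body (76 mm by 85 mm) begins 54 mm behind the grasp point. The pads swing forward as they close: fully open they stand 13 mm farther back than shut.
Start: joints at [1.191, 0.469, -0.049, 1.532, 0.024, 1.141, -0.082], TCP at [0.232, -0.634, 0.242] pointing down, gripper open.
Joint ranges: [-2.59, 2.59], [-0.33, 1.99], [-1.39, 1.29], [0.1, 2.45], [-1.04, 4.18], [0.21, 1.99], [-2.66, 2.66]. Speed limits (rad/s): [2.57, 2.57, 3.14, 3.14, 3.14, 3.14, 3.14].

INTERFACE

Orientations are given as [roll, pitch, yaw] about the fixed x, y, z axes, in that order (R = Rz(yaw) Ry(pitch) Rx(roll)).
In Python, from plant import robot gives the robot as it stands. Calls block until the motion is done:
- robot.goto(position, orientation): joint-space move of the TCP to a pose.
- robot.move_straight(position, vel=0.15, attitude=None, contact_N=None): straight line of the TCP; attitude=None keeps the orientation; vel is the mean speed in m/s. With contact_N (N) it stops when the force on the tool has changed by that much, and returns True; else False.
- robot.move_joints(angles): joint-space move.
- robot.grip(opening, strength=None): opening from 0.0 (shut) to 1.0 (fully open); strength is the grip in N (None keeps the last); returns when the fingers have stopped.
- robot.sleep(seconds).
- robot.inverse_kinematics(position, orientation): joint angles nearest the present ones, or None.
- robot.sense(): the state.
- robot.grab_frame(name): name is "scene" or "top"; returns a dict with "image" (480x640x3 uint8, red, green, blue), "range_z" (480x640 float32, m along the optical axis (not along the pixel's ray), 0 where there is no reading), "fx", "fy", "cx", "cy" (pixels), "R" (3x3) and "t" (3): a world point X has camera coordinates R X + t. Camera axes: x right, y down, z forward; pixel columns grow to the right and rows downward; lengths in m; the calibration is good to about 2 mm. A picture is of the moment at which its call begins.
A pose or a line that the arm cannot do raises robot.IKError and nothing moves.
- robot.close_job(): hands the job in; it is judged then, once.
The state is a dict: "t": time; "joint_pos": joint angles; "joint_velocities": joint speeds; "effort": joint torques, N m; "tcp_pos": TCP position; "tcp_rot": TCP orientation; "wrist_force": force on the tool from outside, world axes, zero at the start; "torque": the same for the moment, N m; "opening": opening from 0.0 (shut) to 1.0 (fully open); "gripper_force": force on a finger pad.
Only numpy, scipy, OpenCV 4.12 (cv2) and the standard library are available. Lean on these libraries where they do the work, as an engineer would, in place of code of your own. Each camera call takes 0.05 s, during which the arm holds its last target. There are 200 camera calls.

## Working session

There is one attempt and no reset: what is moved stays moved. The work goes in short steps, each a Python script; the robot and the scene stay as the last script left them, time stands still between calls to the robot, and variables do not carry over. Pictures are saved under pics/ and viewed, at most 14 in all, crops included, and the job is handed in when it is done.

```bash
ls; mkdir -p pics
python3 - <<'E'
from plant import robot
import cv2,numpy as np
s=robot.sense();print(s, robot.nose_length)
for n in("scene","top"):
    f=robot.grab_frame(n);np.savez(f"pics/{n}0.npz",**f)
    cv2.imwrite(f"pics/{n}0.png",f["image"][:,:,::-1]);print(n,f["fx"],f["cx"],f["cy"],f["R"],f["t"],(f["range_z"]>0).mean())
E
```

```text
pics
{'t': 0.0, 'joint_pos': array([ 1.19110388,  0.46944862, -0.04858824,  1.53367961,  0.02413631,
        1.14100017, -0.08232134]), 'joint_velocities': array([-8.66121207e-04,  1.03889265e-03, -8.26879457e-05,  1.84213667e-03,
        5.97058592e-05, -1.59959069e-03,  1.46907571e-03]), 'effort': array([ 2.09408140e-04, -5.10300815e+01, -4.64970258e-02, -2.37710434e+01,
        1.06917252e-02,  7.48621125e-03, -1.15955118e-05]), 'tcp_pos': array([ 0.23176544, -0.63337139,  0.24126261]), 'tcp_rot': array([-3.13964667e+00,  1.07319559e-04,  3.50811709e-01]), 'wrist_force': array([-0.20937492, -0.02764137, -0.23795693]), 'torque': array([-0.02577848, -0.02073767,  0.01422406]), 'gripper_force': 0.0, 'opening': 1.004521171285703} 0.011
scene 440.5883164303582 321.40672146799847 242.1033725871468 [[-0.53657781  0.84362723  0.01942564]
 [ 0.56409681  0.37571695 -0.73527652]
 [-0.62759783 -0.38357513 -0.67748881]] [ 0.29132311 -0.22679841  1.40180975] 0.9957291666666667
top 563.8832681584522 318.6457549061412 226.2282583600248 [[-8.19836370e-03 -9.99966393e-01 -5.08478807e-06]
 [-9.95277717e-01  8.16041479e-03 -9.67247279e-02]
 [ 9.67215187e-02 -7.87923722e-04 -9.95311171e-01]] [-0.01561136  0.54258911  1.42778525] 0.9958723958333333
```

View pics/scene0.png

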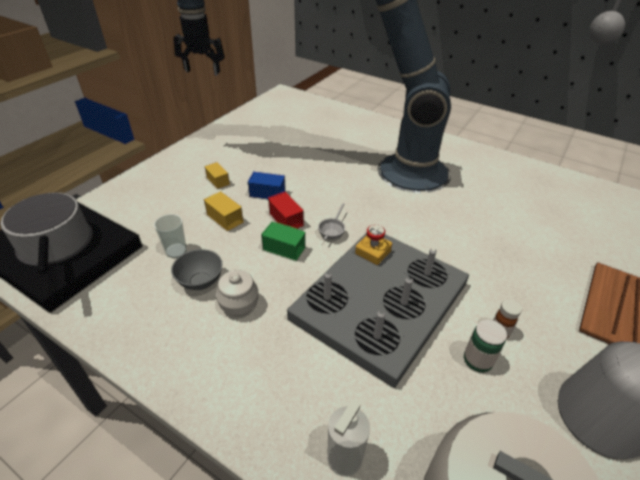

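View pics/top0.png

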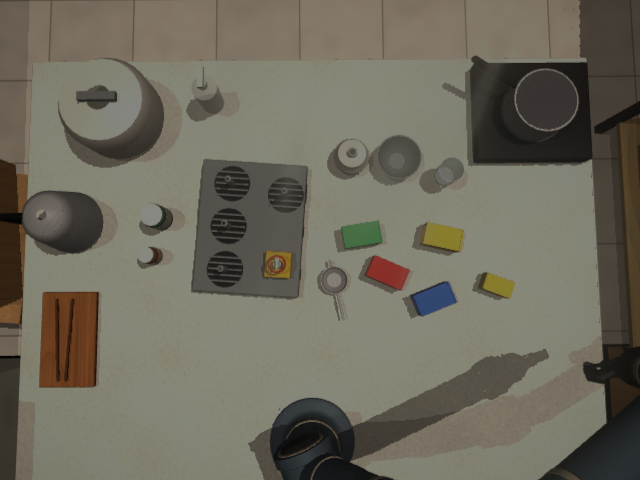

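Both views show four tumblers. Top-view pixels: blue (434,298), green (361,235), red (387,273), large yellow (442,237). The small yellow one at (498,285) is a decoy, and the green tin at (154,215) is a bystander. The dryer is at about (250,228) with its cap at (277,264) and roughly zero yaw. Next I'll measure them.

```bash
cat > h.py <<'E'
import numpy as np,cv2
from plant import robot
def world(f):
    v,u=np.mgrid[0:480,0:640];z=f["range_z"]
    c=np.stack([(u-f["cx"])/f["fx"]*z,(v-f["cy"])/f["fy"]*z,z],-1)
    return (c-f["t"])@f["R"]
HUE={"blue":(105,130),"green":(45,85),"yellow":(20,32),"red":(172,8)}
def masks(f,name):
    h=cv2.cvtColor(f["image"],cv2.COLOR_RGB2HSV);a,b=HUE[name]
    H=h[...,0];m=((H>=a)&(H<=b)) if a<b else ((H>=a)|(H<=b))
    return (m&(h[...,1]>110)&(h[...,2]>50)).astype(np.uint8)
def project(f,P):
    c=f["R"]@np.asarray(P)+f["t"];return c[0]/c[2]*f["fx"]+f["cx"],c[1]/c[2]*f["fy"]+f["cy"]
def blobs(f,name,zmin=.045,zmax=.065):
    W=world(f);m=masks(f,name)*((W[...,2]>zmin)&(W[...,2]<zmax)).astype(np.uint8)
    n,L,S,_=cv2.connectedComponentsWithStats(m);out=[]
    for i in range(1,n):
        if S[i,4]<80: continue
        P=W[L==i];(c,s,a)=cv2.minAreaRect((P[:,:2]*1000).astype(np.float32))
        a=np.deg2rad(a)
        if s[0]<s[1]: a+=np.pi/2;s=s[::-1]
        d=np.array([np.cos(a),np.sin(a)]);d=d if d[1]>0 else -d   # mouth to +y
        out.append(dict(c=np.array(c)/1000,size=np.round(s,1),d=d,ang=np.arctan2(d[1],d[0]),z=np.median(P[:,2]),n=S[i,4]))
    return sorted(out,key=lambda o:-o["n"])
E
python3 - <<'E'
from h import *
f=dict(np.load("pics/top0.npz"));W=world(f)
print("table z",np.median(W[330:360,200:260,2]))
for k in HUE:
    for o in blobs(f,k,.03): print(k,o)
m=((W[...,2]>.03)&(W[...,2]<.048)).astype(np.uint8);m[:,:185]=0;m[:,315:]=0;m[:150]=0;m[310:]=0
P=W[m>0];print("dryer",cv2.minAreaRect((P[:,:2]*1000).astype(np.float32)),np.median(P[:,2]))
m=((W[...,2]>.08)&(W[...,2]<.13)).astype(np.uint8);m[:,:195]=0;m[:,308:]=0;m[:150]=0;m[300:]=0
n,L,S,C=cv2.connectedComponentsWithStats(m)
for i in range(1,n): print(S[i,4],C[i],np.median(W[L==i],0))
i=f["image"]
cv2.imwrite("pics/crop0.png",cv2.resize(cv2.convertScaleAbs(i[200:330,310:530,::-1],alpha=1.5),None,fx=3.5,fy=3.5,interpolation=cv2.INTER_CUBIC))
E
```

```text
table z -0.00010407968555970672
blue {'c': array([ 0.35596295, -0.30762091]), 'size': array([96.9, 55.1]), 'd': array([-0.36192618,  0.93220676]), 'ang': np.float64(1.9411296490269172), 'z': np.float64(0.05538621256042671), 'n': np.int32(827)}
yellow {'c': array([ 0.51092212, -0.33386087]), 'size': array([96.9, 57.2]), 'd': array([0.22127274, 0.97521196]), 'ang': np.float64(1.3476769569841671), 'z': np.float64(0.05551762728865586), 'n': np.int32(851)}
yellow {'c': array([ 0.38727777, -0.47186172]), 'size': array([76.2, 42.7]), 'd': array([0.35669461, 0.93422104]), 'ang': np.float64(1.2060689586574926), 'z': np.float64(0.04260613482250833), 'n': np.int32(515)}
red {'c': array([ 0.42164163, -0.19151984]), 'size': array([96. , 56.2]), 'd': array([0.40307282, 0.91516791]), 'ang': np.float64(1.1559242984923908), 'z': np.float64(0.05586785042145761), 'n': np.int32(850)}
dryer ((539.75244140625, 155.90533447265625), (273.1017150878906, 340.2720031738281), 85.65489196777344) 0.04021380165663418
38 [228.71052632 179.89473684] [0.6495177  0.19878694 0.11031625]
38 [284.10526316 191.81578947] [0.61895261 0.06388741 0.11106841]
39 [224.58974359 223.69230769] [0.54190953 0.20803596 0.10958441]
87 [276.95402299 264.05747126] [0.44330886 0.07882689 0.1125738 ]
68 [276.44117647 263.67647059] [0.44390076 0.08319376 0.10224233]
37 [220.89189189 268.64864865] [0.43268983 0.21545592 0.10977139]
```

View pics/crop0.png

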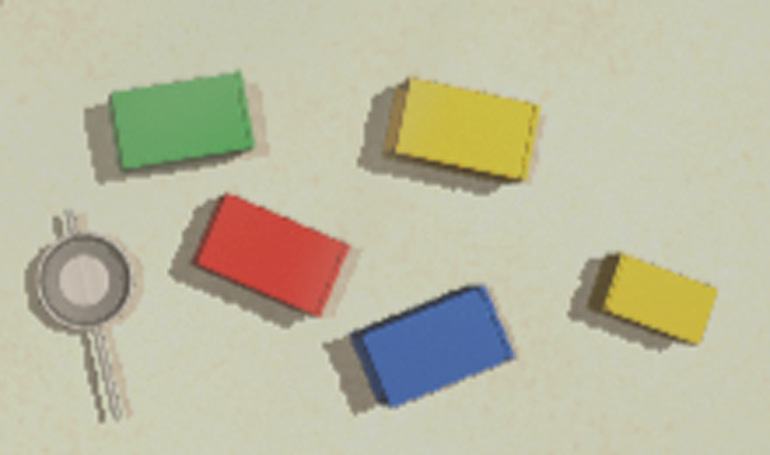

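The crop confirms the choice. The large yellow measures 97x57 mm and the decoy 76x43 mm, and the mouths (darker ends) point image-left, which is +y. Next is an IK survey for tilted grasps and placements.

```bash
cat >> h.py <<'E'
from scipy.spatial.transform import Rotation as Rot
Z=np.array([0,0,1.])
DC=np.array([.5398,.1559]);DY=np.deg2rad(85.655-90)
def dloc(x,y): c,s=np.cos(DY),np.sin(DY);return DC+[c*x-s*y,s*x+c*y]
PEG={1:dloc(-.11,.055),2:dloc(0,.055),3:dloc(.11,.055),4:dloc(.09,-.085)}
MEAS={1:[.4327,.2155],2:[.5419,.2080],3:[.6495,.1988],4:[.6190,.0639]}
for k in PEG: PEG[k]=(2*PEG[k]+np.array(MEAS[k]))/3
CAP=np.array([.4438,.0825])
def toolR(z,y):
    return np.column_stack([np.cross(y,z),y,z])
def rpy(R): return Rot.from_matrix(R).as_euler("xyz")
def pick_pose(c,d,alpha,s=.035,zc=.031,flip=1):
    """tool leaning back over the bottom; returns tcp, R. c: xy of centre, d: mouth dir"""
    d=np.r_[d,0];tz=-Z*np.cos(alpha)+d*np.sin(alpha);ty=flip*np.cross(Z,d)
    g=np.r_[c,zc]+d*(s-.048);return g+.008*tz,toolR(tz,ty)
def place_pose(peg,psi,alpha,lift=0.,s=.035,dz=.003,flip=1):
    """psi: heading that the (original) mouth dir frame has after yawing; mouth then turned down"""
    d=np.array([np.cos(psi),np.sin(psi),0])
    tz=-d*np.cos(alpha)-Z*np.sin(alpha);ty=flip*np.cross(Z,d)
    off=-d*dz   # grasp was dz above the axis -> original up becomes +d
    g=np.r_[PEG[peg],.04+.096-s+lift]-off;return g+.008*tz,toolR(tz,ty)
LO=np.array([-2.59,-.33,-1.39,.1,-1.04,.21,-2.66]);HI=np.array([2.59,1.99,1.29,2.45,4.18,1.99,2.66])
def ikm(p,R):
    q=robot.inverse_kinematics(list(p),list(rpy(R)))
    return (None,-1) if q is None else (np.array(q),min((q-LO).min(),(HI-q).min()))
E
sed -i 's/h\[...,1\]>110)&(h\[...,2\]>50/h[...,1]>80)\&(h[...,2]>40/' h.py
python3 - <<'E'
from h import *
f=dict(np.load("pics/top0.npz"));np.set_printoptions(precision=2,suppress=True)
B={k:blobs(f,k)[0] for k in HUE};print(B["green"]);print(PEG)
for k,b in B.items():
  for fl in(1,-1):
    r=[]
    for al in (30,40,50,60):
      m=[ikm(*[x for x in pick_pose(b["c"],b["d"],np.deg2rad(al),flip=fl)])[1]]
      p,R=pick_pose(b["c"],b["d"],np.deg2rad(al),flip=fl); m.append(ikm(p-.08*R[:,2],R)[1])
      r.append(min(m))
    print(k,fl,np.array(r))
for pg in PEG:
  for al in (30,40,50,60):
   for fl in(1,-1):
    r=[min(ikm(*place_pose(pg,np.deg2rad(ps),np.deg2rad(al),0,flip=fl))[1],ikm(*place_pose(pg,np.deg2rad(ps),np.deg2rad(al),.11,flip=fl))[1]) for ps in range(0,360,30)]
    print(pg,al,fl,np.array(r))
E
```

```text
{'c': array([ 0.52, -0.13]), 'size': array([94.9, 54.7]), 'd': array([-0.15,  0.99]), 'ang': np.float64(1.723625354637538), 'z': np.float64(0.055860518389171415), 'n': np.int32(807)}
{1: array([0.43, 0.22]), 2: array([0.54, 0.21]), 3: array([0.65, 0.2 ]), 4: array([0.62, 0.06])}
blue 1 [0.58 0.53 0.36 0.18]
blue -1 [0.61 0.56 0.4  0.25]
green 1 [0.46 0.41 0.33 0.27]
green -1 [0.61 0.67 0.71 0.59]
yellow 1 [0.39 0.3  0.22 0.14]
yellow -1 [0.75 0.76 0.64 0.52]
red 1 [0.19 0.1  0.04 0.01]
red -1 [0.32 0.35 0.39 0.41]
1 30 1 [ 0.17  0.01  0.04  0.01  0.08  0.13 -1.   -1.   -1.    0.05  0.47  0.47]
1 30 -1 [ 0.17  0.01  0.04  0.01  0.04  0.15 -1.   -1.   -1.    0.06  0.19  0.39]
1 40 1 [ 0.28  0.02  0.01  0.08  0.11  0.16 -1.   -1.   -1.    0.14  0.44  0.43]
1 40 -1 [ 0.3   0.1   0.03  0.08  0.05  0.16 -1.   -1.   -1.    0.03  0.29  0.38]
1 50 1 [ 0.29  0.17  0.1   0.15  0.21  0.18 -1.   -1.   -1.    0.22  0.36  0.34]
1 50 -1 [ 0.42  0.25  0.17  0.08  0.01  0.18 -1.   -1.   -1.    0.01  0.16  0.3 ]
1 60 1 [ 0.19  0.21  0.21  0.21  0.21  0.08 -1.   -1.    0.06  0.21  0.3   0.22]
1 60 -1 [ 
[... 1243 characters left out ...]
6]
3 60 -1 [0.28 0.17 0.16 0.23 0.25 0.32 0.19 0.05 0.2  0.05 0.06 0.27]
4 30 1 [-1.   -1.    0.03  0.04  0.24  0.19  0.08  0.1   0.03  0.49  0.49  0.07]
4 30 -1 [-1.   -1.    0.03  0.12  0.4   0.22  0.08  0.1   0.01  0.01  0.28  0.03]
4 40 1 [-1.    0.03  0.04  0.08  0.21  0.17  0.14 -1.    0.08  0.56  0.49  0.18]
4 40 -1 [-1.    0.03  0.05  0.23  0.49  0.27  0.15 -1.    0.04  0.08  0.35  0.15]
4 50 1 [ 0.09  0.04  0.01  0.11  0.21  0.07 -1.    0.02  0.16  0.6   0.45  0.31]
4 50 -1 [0.16 0.14 0.2  0.33 0.41 0.32 0.01 0.03 0.07 0.06 0.28 0.31]
4 60 1 [ 0.27  0.08  0.12  0.21  0.15  0.04 -1.    0.02  0.22  0.57  0.53  0.44]
4 60 -1 [0.35 0.31 0.37 0.5  0.45 0.39 0.01 0.15 0.2  0.02 0.19 0.47]
```

```bash
cat > press.py <<'E'
from h import *
np.set_printoptions(precision=3,suppress=True)
best=max(np.arange(-1.5,1.6,.25),key=lambda y:ikm(np.r_[CAP,.2],Rot.from_euler("xyz",[np.pi,0,y]).as_matrix())[1])
print("yaw",best)
robot.grip(0.0,40)
robot.goto(list(np.r_[CAP,.22]),[np.pi,0,best])
robot.move_straight(list(np.r_[CAP,.14]),vel=.15)
print(robot.move_straight(list(np.r_[CAP,.085]),vel=.03,contact_N=18))
s=robot.sense();print(s["t"],s["tcp_pos"],s["wrist_force"])
robot.move_straight(list(np.r_[CAP,.2]),vel=.15)
robot.goto([.45,-.1,.35],[np.pi,0,best])
f=robot.grab_frame("top");np.savez("pics/top1.npz",**f);W=world(f);u,v=project(f,[*CAP,.106])
u,v=int(u),int(v);print("cap z",np.median(W[v-3:v+4,u-3:u+4,2]),W[v-3:v+4:3,u-3:u+4:3,2])
u0,v0=277,264;print(np.median(np.load("pics/top0.npz")["range_z"][v0-4:v0+5,u0-4:u0+5]),np.median(f["range_z"][v0-4:v0+5,u0-4:u0+5]))
for k in HUE:
    b=blobs(f,k); print(k,[(o["c"],o["size"],o["ang"]) for o in b])
print(robot.sense()["t"])
E
python3 press.py
```

```text
yaw 1.5
True
5.1417 [0.444 0.083 0.117] [-3.069 -1.599 11.261]
cap z 0.092884848287978 [[0.071 0.105 0.073]
 [0.091 0.113 0.095]
 [0.074 0.11  0.09 ]]
1.3704789 1.3793838
blue [(array([ 0.356, -0.308]), array([97.5, 54.8]), np.float64(1.9417137801225124))]
green []
yellow [(array([ 0.511, -0.334]), array([96.8, 57. ]), np.float64(1.3524508063961886))]
red []
6.8417
```

Run:
```python
from h import *
np.set_printoptions(precision=0,suppress=True,linewidth=200)
a=np.load("pics/top0.npz");b=np.load("pics/top1.npz")
for x in(a,b): print((world(x)[258:271,270:285,2]*1000))
i=np.hstack([x["image"][240:290,250:310,::-1] for x in(a,b)])
s=robot.grab_frame("scene")["image"][200:290,330:430,::-1]
cv2.imwrite("pics/cap1.png",cv2.convertScaleAbs(cv2.resize(np.hstack([cv2.resize(i,(216,90)),s]),None,fx=2.5,fy=2.5),alpha=1.3))
```

```text
[[ 110.  114.   76.   68.   72.  115.  114.   75.   71.   75.   73.  113.  113.  114.   69.]
 [ 107.   72.   70.   68.   64.  116.  112.  114.  115.   74.   72.   70.  114.  115.   71.]
 [  70.   64.   69.   70. 1474.  109.  113.  114.  113.   72.   71.   72.   69.  116.  114.]
 [  71.   72.   68.   70.   99.  116.  116.  115.  113.   99.   70.   66.   75.  118.  112.]
 [  66.   67.   70.  105.  104.  102.  120.   99.  102.  100.   97.   69.   73.   71.  112.]
 [  69.   69.   72.  101.  102.  102.  115.  100.  103.  101.  101.   72.   73.   72.  110.]
 [  70.   74.   68.  100.   96.  102.  115.   99.  102.   97.  102.   78.   69.   69.  113.]
 [  69.   76.   71.  100.  100.  115.  117.   99.  100.   96.   97.   76.   75.   70.  113.]
 [  70.   70.   67.  102.  101.  116.  116.  100.  107.  103.  101.   70.   69.  113.  116.]
 [  69.   70.   68.   72.   99.  114.  113.  100.   98.  101.   79.   69.   68.  112.  113.]
 [  68.   67.   68.   71.   72.  113.  112.   97.   86.   71.   68.   69.  109.  106.  115.]
 [ 115.   74.   70.   73.   73.  113.  113.   67.   76.   70.   71.   66.  11
[... 619 characters left out ...]
 104.   90.   95.   96.   72.   74.   69.  106.]
 [  67.   74.   69.   92.   93.   91.  108.  108.   88.   93.   93.   82.   70.   70.  111.]
 [  70.   71.   64.   84.   91.   93.  109.   93.   97.   94.   98.   75.   70.   65.  101.]
 [  66.   69.   71.   74.   95.   91.  110.   91.   92.   90.   91.   68.   71.   73.  106.]
 [  65.   68.   70.   71.   92.   94.  103.   91.   94.   90.   78.   69.   71.  103.   99.]
 [ 108.   65.   75.   69.   61.  103.  106.   88.   90.   76.   72.   67.   68.  105.  104.]
 [ 106.   74.   67.   69.   61.  106.  106.   68.   70.   69.   67.   61.  111.  104.   93.]
 [ 105.  107.  111.   76.   71.   73.   70.   70.   68.   69.   70.  105.  102.   99.   69.]]
```

View pics/cap1.png

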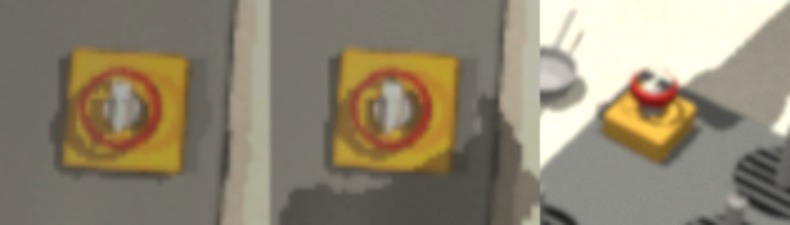

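The cap now sits about 8 mm lower: the rim went from 114 to 106 mm and the fingertip stopped at 106. So the stop is pressed. The bright spoke at the cap centre runs along +x. Now for blue.

```bash
cat > pick.py <<'E'
from h import *
import sys
np.set_printoptions(precision=3,suppress=True)
AL=np.deg2rad(57);DZ=.003
def find(k):
    f=robot.grab_frame("top");b=[o for o in blobs(f,k) if abs(o["size"][0]-96)<6 and abs(o["size"][1]-56)<6]
    return b[0] if b else None
def go(p,R,vel=.25,**kw):
    try: return robot.move_straight(list(p),vel=vel,attitude=list(rpy(R)),**kw)
    except robot.IKError as e: print("straight failed, goto",e);robot.goto(list(p),list(rpy(R)))
def pick(k):
    b=find(k)
    if b is None: print("not seen",k);return False
    print(k,b["c"],b["size"],b["ang"],"t",robot.sense()["t"])
    p,R=pick_pose(b["c"],b["d"],AL,zc=.028+DZ,flip=-1)
    pre=p-.10*R[:,2]+[0,0,.03]
    robot.grip(.88,35)
    robot.goto(list(pre+[0,0,.12]),list(rpy(R)))
    b2=find(k)
    if b2 is not None and np.linalg.norm(b2["c"]-b["c"])>.01: print("moved!",b2["c"]);return False
    go(pre,R,.2)
    if go(p,R,.1,contact_N=8): print("contact on approach",robot.sense()["tcp_pos"]-p,robot.sense()["wrist_force"])
    robot.grip(0.,35);s=robot.sense();print("grip",s["opening"],s["gripper_force"],s["tcp_pos"]-p,s["wrist_force"])
    robot.move_straight(list(p+[0,0,.22]),vel=.25)
    s=robot.sense();print("lift",s["opening"],s["gripper_force"],s["wrist_force"],s["joint_pos"],"t",s["t"])
    return s["gripper_force"]>5
def place(peg,psi):
    psi=np.deg2rad(psi);h,R=place_pose(peg,psi,AL,.14,dz=DZ,flip=-1);e,_=place_pose(peg,psi,AL,-.004,dz=DZ,flip=-1)
    robot.goto(list(h),list(rpy(R)))
    print("hover",robot.sense()["joint_pos"],"t",robot.sense()["t"])
    f=robot.grab_frame("scene");cv2.imwrite(f"pics/hover{peg}.png",f["image"][...,::-1])
    return h,e,R
def lower(h,e,R):
    go(e+[0,0,.03],R,.12);c=go(e,R,.03,contact_N=5);s=robot.sense()
    print("down",c,s["tcp_pos"]-e,s["wrist_force"])
    return c
def release(R):
    robot.grip(.8,35);p=robot.sense()["tcp_pos"]
    robot.move_straight(list(p-.14*R[:,2]),vel=.2);print("t",robot.sense()["t"])
E
python3 - <<'E'
from pick import *
if pick("blue"): place(4,0)
E
```

```text
blue [ 0.356 -0.307] [97.8 55.1] 1.9432123408679 t 6.9417
grip 0.6501195416843035 35.42926631052978 [ 0. -0.  0.] [-0.219 -1.304  0.945]
lift 0.6531830951514943 35.290611003292724 [-0.151 -1.231 -1.649] [ 1.374  0.824 -0.91   1.538 -0.04   1.822  0.762] t 12.3667
hover [ 0.127  0.738 -0.471  1.261  0.139  1.762 -1.908] t 14.6417
```

View pics/hover4.png

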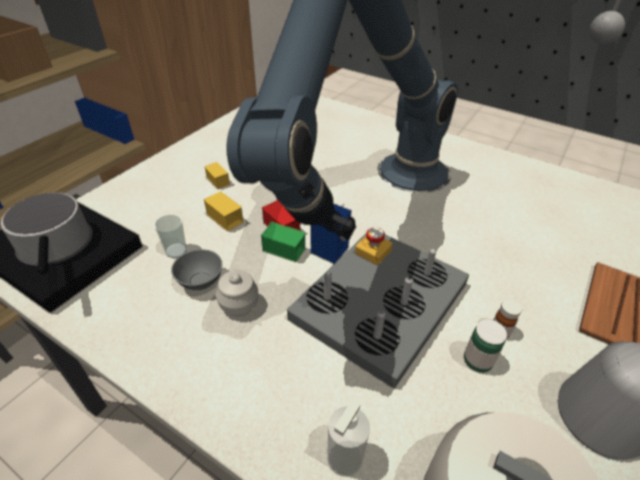

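Blue hangs mouth-down at (330,232), above peg4, which is at (327,285). Lowering it now.

Run:
```python
from pick import *
h,R=place_pose(4,0,AL,.14,dz=DZ,flip=-1);e,_=place_pose(4,0,AL,-.004,dz=DZ,flip=-1)
c=lower(h,e,R)
if c and robot.sense()["tcp_pos"][2]-e[2]<.015:
    release(R)
f=robot.grab_frame("scene");cv2.imwrite("pics/p4.png",f["image"][100:400,150:550,::-1])
f=robot.grab_frame("top");print(blobs(f,"blue",.11,.16))
for k in HUE: print(k,[(o["c"],o["size"],round(o["ang"],3)) for o in blobs(f,k)])
```

```text
down True [-0.     0.     0.006] [0.938 0.916 3.873]
t 17.6833
[{'c': array([0.621, 0.066]), 'size': array([56.9, 55.6]), 'd': array([-1.   ,  0.004]), 'ang': np.float64(3.1374064306722973), 'z': np.float64(0.13597040486828982), 'n': np.int32(554)}]
blue []
green [(array([ 0.525, -0.149]), array([54.2, 49. ]), np.float64(0.147))]
yellow [(array([ 0.511, -0.334]), array([96.9, 57.5]), np.float64(1.335))]
red [(array([ 0.451, -0.199]), array([62.7, 56.5]), np.float64(1.281))]
```

View pics/p4.png

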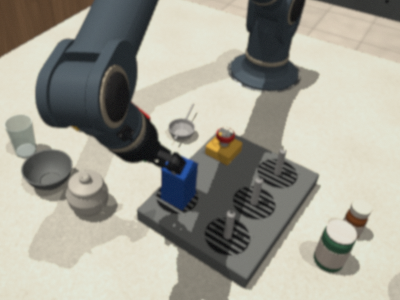

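Blue hangs on peg4: its top is at 136 mm, centred at (0.621, 0.066). Next are yellow, red and green, with checks that stop the run on any anomaly.

```bash
sed -i 's/AL,.14,dz=DZ/AL,.165,dz=DZ/' pick.py
cat >> pick.py <<'E'
def job(k,peg,psi):
    if not pick(k): return False
    h,e,R=place(peg,psi);c=lower(h,e,R)
    if not c or robot.sense()["tcp_pos"][2]-e[2]>.012: print("bad lowering");return False
    release(R);f=robot.grab_frame("top");b=blobs(f,k,.11,.16);print([(o["c"],o["size"],o["z"]) for o in b],PEG[peg])
    return bool(b) and abs(b[0]["z"]-.136)<.004 and np.linalg.norm(b[0]["c"]-PEG[peg])<.014
E
python3 - <<'E'
from pick import *
ok=job("yellow",3,0);print(ok)
if ok: print(job("red",2,0))
E
```

```text
yellow [ 0.511 -0.334] [96.9 56.7] 1.3506921879703548 t 17.8333
grip 0.6489900232837176 35.646394797367975 [ 0.    -0.001  0.   ] [ 0.263 -1.222  1.43 ]
lift 0.6556992998245356 35.59974192059599 [-0.34   0.194 -1.554] [ 1.393  0.896 -0.963  1.441 -0.236  1.463  0.367] t 23.525
hover [-0.018  0.838 -0.586  1.052  0.141  1.862 -2.117] t 25.65
down True [-0.    -0.     0.006] [0.842 0.044 4.277]
t 28.9
[(array([0.652, 0.201]), array([58.5, 56.3]), np.float64(0.13558355688257068))] [0.652 0.201]
True
red [ 0.456 -0.183] [96.2 56.4] 1.2693082487444598 t 29.0
grip 0.6488796829199996 35.92989460215904 [ 0.    -0.001  0.   ] [-1.552 -1.939  1.515]
lift 0.6513293767885207 35.776240326231346 [ 0.545  0.435 -2.139] [ 1.569  0.774 -1.175  1.867 -0.307  1.131  0.312] t 34.8
hover [ 0.221  0.808 -1.032  1.368  0.274  1.746 -2.381] t 37.0917
down True [-0.    -0.     0.006] [ 0.285 -0.127  3.646]
t 40.3417
[(array([0.543, 0.211]), array([57.7, 56.9]), np.float64(0.13602760973917427))] [0.543 0.21 ]
True
```

Red had been knocked about 35 mm but was re-detected in time. Now green.

Run:
```python
from pick import *
print(job("green",1,10))
f=robot.grab_frame("top");np.savez("pics/top2.npz",**f);cv2.imwrite("pics/top2.png",f["image"][...,::-1])
```

```text
not seen green
False
```

View pics/top2.png

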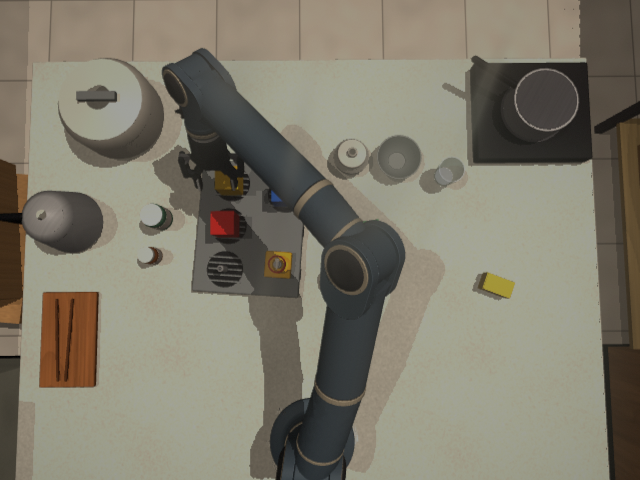

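The elbow hides green. The row is fine: yellow, red and blue are on their pegs. I'll move aside to look.

Run:
```python
from pick import *
p,R=pick_pose(np.array([.42,-.36]),np.array([-.15,.99])/np.hypot(.15,.99),AL,flip=-1)
robot.goto(list(p+[0,0,.24]),list(rpy(R)))
print(job("green",1,10))
f=robot.grab_frame("scene");cv2.imwrite("pics/s3.png",f["image"][...,::-1])
```

```text
green [ 0.522 -0.127] [95.5 54.8] 1.722667715199059 t 42.7833
grip 0.6531865428784653 35.672600705875084 [ 0. -0.  0.] [ 0.692 -1.477  1.828]
lift 0.6491097063848744 35.633585199248046 [ 0.127 -0.058 -0.746] [ 1.269  1.031 -1.328  1.605  0.009  1.407  0.16 ] t 47.2917
hover [ 0.227  0.667 -1.056  1.616  0.215  1.651 -2.296] t 49.3917
down True [-0.    -0.     0.006] [ 0.503 -1.184  5.006]
t 52.6417
[(array([0.433, 0.218]), array([57.8, 56.1]), np.float64(0.1361143162176278))] [0.434 0.218]
True
```

View pics/s3.png

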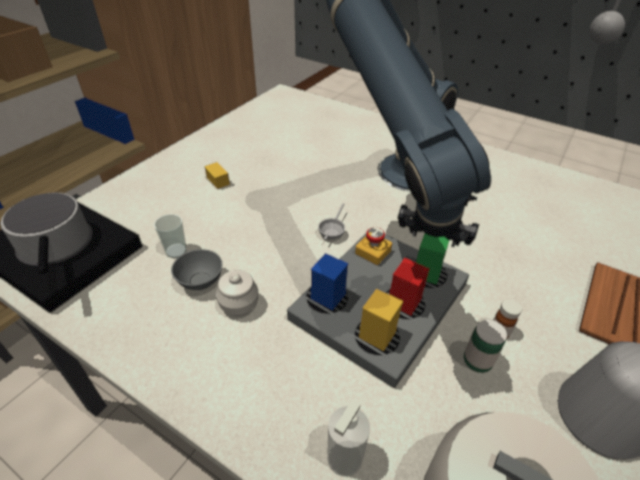

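All four hang on their pegs in the picture: blue (328,283), yellow (380,322), red (408,287), green (433,260). Each top measures 136 mm. Now reset the stop.

```bash
cat > twist.py <<'E'
from pick import *
D=lambda y:Rot.from_euler("xyz",[np.pi,0,y]).as_matrix()
p=robot.sense()["tcp_pos"];robot.move_straight(list(p+[0,0,.08]),vel=.2)
P=np.r_[CAP,.090]
def mg(y): return min(ikm(P,D(yy))[1] for yy in (y,y-.75,y-1.5))
Y=max(np.arange(-2,3.2,.2),key=mg);print("start yaw",Y,mg(Y))
robot.grip(.9,30);robot.goto(list(P+[0,0,.12]),[np.pi,0,Y])
robot.move_straight(list(P+[0,0,.05]),vel=.2)
print(robot.move_straight(list(P),vel=.06,contact_N=8))
robot.grip(0.,30);s=robot.sense();print(s["tcp_pos"],s["opening"],s["gripper_force"],s["wrist_force"])
for a in np.r_[np.arange(.2,1.3,.2),1.3,1.4,1.5]:
    robot.goto(list(P),[np.pi,0,Y-a]);s=robot.sense();print(round(a,2),s["torque"][2],s["wrist_force"],s["tcp_rot"][2],s["opening"])
print("t",s["t"])
E
python3 twist.py
```

```text
start yaw -1.8 0.21458524574119853
False
[0.444 0.082 0.091] 0.49511209699623043 30.175278337555937 [ 0.445 -0.975  3.596]
0.2 -0.013708932599988921 [ 1.683 -1.455  6.015] -1.9965903929941526 0.5000343291570454
0.4 -0.00852946931439338 [ 0.908 -2.83   7.315] -2.1940248454835345 0.4997563199546712
0.6 -0.06491013018041944 [ 1.973 -1.841  6.947] -2.392576226659256 0.49893034917877427
0.8 0.0002987894649007575 [ 1.838 -2.076  6.698] -2.5926584868471925 0.4993915910257754
1.0 -0.01976007517050451 [ 1.772 -2.973  8.171] -2.7927711057276157 0.5011893928962489
1.2 -0.03246911884516895 [ 2.188 -2.91   8.212] -2.99285181193729 0.49998946926926513
1.3 0.11261342026867602 [ 1.482 -3.344  8.246] -3.0917730235050787 0.49705185904492516
1.4 0.6496182308588206 [ 2.983 -3.82   6.146] 3.0940018007055414 0.4992600776848193
1.5 0.44133195054102975 [ 1.273 -2.987  7.342] 2.9931960500780126 0.4974463400427968
t 61.6333
```

The torque rose to 0.65 N·m at the stop and then slipped, so the twist is complete. Pull up next.

Run:
```python
from pick import *
p=robot.sense()["tcp_pos"]
print(robot.move_straight(list(p+[0,0,.015]),vel=.015,contact_N=26))
s=robot.sense();print(s["tcp_pos"]-p,s["wrist_force"],s["opening"],s["torque"])
robot.grip(.9);p=robot.sense()["tcp_pos"]
robot.move_straight(list(p+[0,0,.15]),vel=.15)
robot.goto([.42,-.3,.35],list(rpy(Rot.from_euler("xyz",[np.pi,0,0]).as_matrix())))
f=robot.grab_frame("top");g=robot.grab_frame("scene");W=world(f)
print((W[256:273,268:288,2]*1000).round(0).max(),np.percentile(W[256:273,268:288,2]*1000,[70,80,90]))
a=np.load("pics/top0.npz");print(np.percentile(world(a)[256:273,268:288,2]*1000,[70,80,90]),np.percentile(world(np.load("pics/top1.npz"))[256:273,268:288,2]*1000,[70,80,90]))
for k in HUE: print(k,[(o["c"],o["size"],o["z"]) for o in blobs(f,k,.11,.16)])
i=np.hstack([cv2.resize(x["image"][150:300,190:320,::-1],(347,400)) for x in(f,)]+[cv2.resize(g["image"][200:360,280:480,::-1],(450,400))])
cv2.imwrite("pics/end.png",cv2.convertScaleAbs(i,alpha=1.3));cv2.imwrite("pics/endtop.png",f["image"][...,::-1]);print(robot.sense()["t"])
```

```text
True
[-0.    -0.     0.008] [ 2.137  0.532 -1.93 ] 0.4967394392725917 [ 0.05  -0.365  0.348]
1474.0 [106.996 111.948 114.307]
[109.231 112.695 114.569] [ 99.533 103.77  106.36 ]
blue [(array([0.62 , 0.066]), array([55.9, 54.4]), np.float64(0.13600697991934318))]
green [(array([0.433, 0.218]), array([57. , 56.1]), np.float64(0.13568034766103715))]
yellow [(array([0.652, 0.201]), array([58.1, 55.9]), np.float64(0.13586209093204585))]
red [(array([0.543, 0.211]), array([57. , 56.4]), np.float64(0.13592948637655067))]
65.8167
```

View pics/end.png

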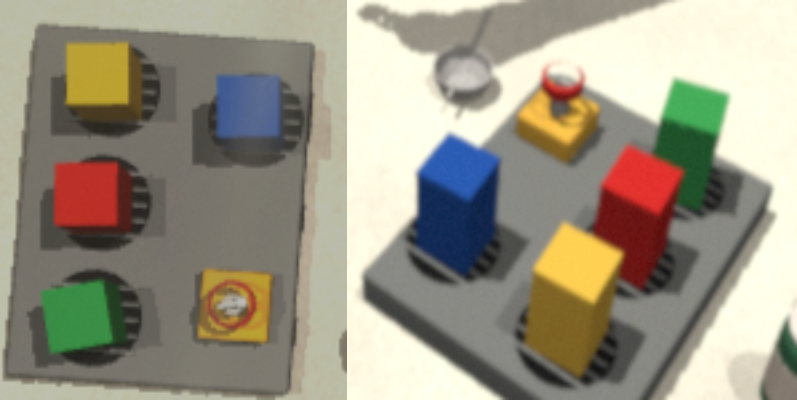

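View pics/endtop.png

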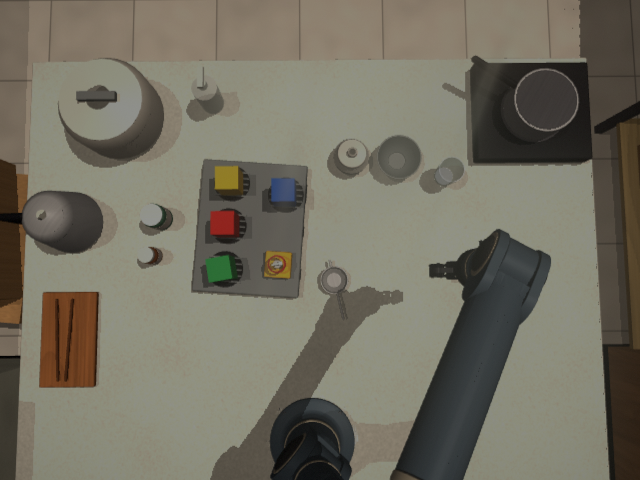

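All bystanders are where they were and the tumblers sit at 136 mm. The cap reads about 114 mm. I'll grasp it once more to make sure both the twist and the pull are at their stops.

Run:
```python
from pick import *
P=np.r_[CAP,.0985];Y=-1.8-1.33
robot.goto(list(P+[0,0,.12]),[np.pi,0,Y])
robot.move_straight(list(P),vel=.1,contact_N=6)
s=robot.sense();print(s["tcp_pos"])
robot.grip(0.,40);P=s["tcp_pos"]
for a in(.08,.17): robot.goto(list(P),[np.pi,0,Y-a]);s=robot.sense();print(s["torque"][2],s["wrist_force"])
for dz in(.002,.004,.006):
    c=robot.move_straight(list(P+[0,0,dz]),vel=.015,contact_N=25);s=robot.sense();print(c,s["tcp_pos"]-P,s["wrist_force"])
    if c: break
robot.grip(.9);p=robot.sense()["tcp_pos"]
robot.move_straight(list(p+[0,0,.15]),vel=.15)
robot.goto([.42,-.3,.35],[np.pi,0,0]);robot.sleep(.5)
f=robot.grab_frame("top");W=world(f);print(np.percentile(W[256:273,268:288,2]*1000,[70,80,90]))
for k in HUE: print(k,[(o["c"],o["z"]) for o in blobs(f,k,.11,.16)])
print(robot.sense()["t"])
```

```text
[0.444 0.083 0.099]
1.0588530402827252 [ 1.705 -3.157 -0.178]
1.130842960764539 [ 2.344 -3.408 -2.657]
False [-0.    -0.001  0.001] [  5.4    -2.644 -11.745]
True [-0.    -0.001  0.001] [ 3.86   1.43  -6.194]
[107.824 111.712 114.496]
blue [(array([0.62 , 0.066]), np.float64(0.1360998991049121))]
green [(array([0.433, 0.219]), np.float64(0.1359825814387261))]
yellow [(array([0.652, 0.201]), np.float64(0.1357540903191423))]
red [(array([0.542, 0.211]), np.float64(0.13586875999960693))]
74.25
```

Both stops are confirmed: the torque reached 1.1 N·m, and the cap did not move further under an upward pull of over 11 N. Handing in.

```bash
python3 -c "
from plant import robot
print(robot.close_job())"
```

```text
the job is handed in; nothing more can be done
None
```

The job is handed in at about 74 s: the stop was pressed, all four tumblers hang upside down on their own pegs, and the mushroom was then twisted to its stop and pulled fully up; the bystanders look undisturbed.

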